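# Slide a specimen carrier along the rail into the reader's corner pocket

### The job

With your fingertips, push the slide carrier straight back until its long edge lies flush against the rail of the reader bed, then drag it along, keeping it against the rail all the way, until it is fully home in the corner pocket. Do not lift or tip the carrier, leave the vial, flask and potted plant alone, and finish clear of everything.

Things in the scene. Friction and masses are not known exactly. Their poses are not given: they have to be found in the camera images.
- bed: Fixed white flat reader bed, 220 x 370 x 25 mm (its x, y, z), on the table. Origin: centre of its underside; top face at z = +25 mm. Its x axis points away from the robot (bed turned up to 15 degrees), y along the rail towards the pocket. On its top are a dark steel rail, end stop and lip, each 10 mm high; they form the corner pocket. A flush green glass window lies under the pocket.
- rail (a point): Middle of the rail's inner face at its foot: x = +80, y = -7.5, z = +25 mm in the bed's frame; axes as the bed's. The rail runs along y from -180 to +165 mm and is 10 mm thick (x +80 to +90).
- stop (a point): Middle of the end stop's inner face at its foot: x = +47.5, y = +155, z = +25 mm in the bed's frame; axes as the bed's. The stop runs along x from +5 to +90 mm and is 10 mm thick.
- lip (a point): Middle of the lip at its foot: x = +11, y = +145, z = +25 mm in the bed's frame; axes as the bed's. The lip is a small block, x from +5 to +17, y from +135 to +155 mm, that touches the stop and faces the rail: the pocket between lip and rail is 63 mm wide, open towards -y.
- seat (a point): Point on the bed's top face where the centre of the carrier's underside lies when it is fully home, touching rail and stop: x = +50, y = +105, z = +25 mm in the bed's frame; axes as the bed's.
- carrier: Loose flat grey plastic slide carrier on the bed, 60 x 100 x 14 mm (its x, y, z), 75 to 135 g, glass slide inlaid in its top. Origin: centre of its underside. Its straight long edge (x = +30 mm) goes to the rail; at home its axes lie along the bed's. It starts turned up to 20 degrees to the bed, 55 to 85 mm in x and 145 to 215 mm in y short of home.
- notch (a point): Middle of the floor of the finger notch in the carrier's long edge that faces the robot (x = -30 mm): this point is at x = -4, y = 0, z = +7 mm in the carrier's frame; axes as the carrier's. The notch is 44 mm wide (y from -22 to +22 mm), 26 mm deep in x, upright-walled, through the full thickness; it takes shut fingertips.
- vial: Loose small capped glass vial, 26 mm diameter, 48 mm high, standing on the bed in its corner near the robot and on the pocket's side. Origin: centre of its underside. Leave alone.
- flask: Loose conical glass flask, 76 mm diameter at the foot, 108 mm high, standing on the table beside the bed. Origin: centre of its underside. Leave alone.
- pot: Loose black round plant pot, 90 mm diameter, 85 mm high, with a seedling up to about 170 mm high, standing on the table beside the bed. Origin: centre of its underside. Leave alone.
There are look-alikes about, which are no part of the job. Of the things like the carrier, leave any that is purple; of the rest the larger one is meant.

How it is judged:
By the outcome, as a careful person would: the job done as asked, in the order asked, and still so for the second after the job is handed in, with the robot touching nothing.
It also fails if it takes over 53 s, if anything falls off the work surface, if the arm or the gripper's body presses on something with over 40 N, if the wrist force passes 120 N, or if a joint passes its speed limit or range.

### The arm

A 6-joint arm with a two-finger parallel gripper is mounted at the origin on the work surface. World frame = base frame: x ahead of the robot, y to its left, z up, the work surface at z = 0. Lengths are in mm, angles in rad, forces in N, time in s.
With the tool pointing down it reaches from about 350 to 875 mm from the base axis. Payload 4.2 kg.
Tool frame: the origin (TCP) lies midway between the tips of the shut fingers; the grasp point (between the pads) lies 19 mm behind it; z points along the fingers, y is the direction in which the jaws open and shut (so a half turn about z gives the same grasp; the last joint's range is limited). The gripper opens to 85 mm and grips with 20 to 120 N. Pads are 22 mm wide; open, the fingers measure 114 mm over their backs; the gripper's body (76 mm by 85 mm) begins 54 mm behind the grasp point. The pads swing forward as they close: fully open they stand 13 mm farther back than shut.
Start: joints at [1.607, 0.385, 0.008, 0, -1.194, -0.259], TCP at [138.069, 609.538, 231.312] pointing down, gripper open.
Joint ranges: [-3.14, 3.14], [-1.21, 2.06], [-1.07, 1.41], [-3.16, 2.05], [-2.99, -0.16], [-3.1, 3.1]. Speed limits (rad/s): [2.79, 2.79, 3.14, 3.14, 3.14, 3.14].

### API

Orientations are given as a unit quaternion [x, y, z, w].
In Python, from bench import read_state, get_image, job_done, search_frame, regions_of gives the robot as it stands.
- The arm moves only by the tool servo_tool, never from a script. Its arguments are lists of equal length, an entry for each row: "turn": the turn, a rotation vector about the world's x, y, z in rad, a list of three; "dp": the shift along the world's x, y, z in m, a list of three; "fingers": the finger opening in m, from 0 to 0.0854. In form: {"turn": [[rx, ry, rz], ...], "dp": [[tx, ty, tz], ...], "fingers": [fingers, ...]}. A call has exactly 5 rows; each row shifts and turns the pose as measured when the row begins; what a row does not reach is not made up. A row lasts 1/8 s, in which the tool goes at most 62.5 mm and 10.7 degrees, less where a joint would pass 70% of its speed; a pose out of reach is approached as far as the arm can. A call is refused whole if a number of a shift passes 0.0625 or a number of a turn 0.188, either way. A call with a gripper value outside its range is refused whole. The fingers move at their own pace and stop on an object; the grip force is fixed at half the most. Time passes only in rows, so rows that do not move let the fingers close, or fill a call up. It gives the time, the measured TCP pose, the force and the opening at its end, in the units of the state.
- read_state(): the state, without advancing time (a new reading comes with each control period).
- get_image(name): name is "side" or "top"; returns a dict with "img" (480x640x3 uint8, red, green, blue), "vfov" (degrees; the focal length in pixels is half the picture's height over the tangent of half this angle, whatever the lens; pixels are square), "cx", "cy" (the principal point, pixels), "k1" (the pictures are not rectified: a ray, as slopes to the right and down, at radius r is drawn at 1 + k1 r^2 times it, then the intrinsics apply), "world_from_camera" (4x4, takes a point from camera to world coordinates). Camera axes: x right, y down, z forward; pixel columns grow to the right and rows downward; lengths in mm; the calibration is good to about 2 mm. A picture is of the moment at which its call begins. There is no depth.
- job_done(): hands the job in, once; it reports no verdict.
Trained networks look in the newest picture that a camera, given by its name, has taken for a name from the list of things; names that differ only in an ending like _2 or _b are one class to them, and where a whole thing is asked for, a point or a joint stands for the part that bears it (a point fixed in the world has none). Each returns a list of dicts, best first, with "score" (0 to 1); they miss things now and then, are a little off and sometimes report something else, mostly with a low value. They report only what shows in the picture. A call takes as long as a camera call. They do not tell look-alikes from the thing itself.
- search_frame(query, camera): "box" ([left, top, width, height] in pixels, round what is visible of it).
- regions_of(query, camera): "region" (480x640 bool, what is visible of it) and "box" ([left, top, width, height] in pixels, round what is visible of it).
The state is a dict: "clock": time; "joints": joint angles; "joint_vel": joint speeds; "joint_efforts": joint torques, N m; "position": TCP position; "ee_rot": TCP orientation; "contact_force": force on the tool from outside, world axes, zero at the start; "wrist_torque": the same for the moment, N m; "gripper_width": finger opening in mm.
Only numpy, scipy, OpenCV 4.12 (cv2) and the standard library are available. Lean on these libraries where they do the work, as an engineer would, in place of code of your own. Each camera call takes 0.05 s, during which the arm holds its last target. There are 200 camera calls.

## Working session

There is one attempt and no reset: what is moved stays moved. The work goes in short steps, Python scripts to look and compute and a tool call to move; the robot and the scene stay as the last step left them, time stands still between calls to the robot, and variables do not carry over. Pictures are saved under pics/ and viewed, about 8 in all and at most 12, crops included, and the job is handed in when it is done.

Besides the shell and the picture viewer there is one more tool, called after "Call:" by a JSON object that holds its "api" and its "payload". servo_tool: Moves the arm, as the interface text tells. Its arguments: {"type":"object","properties":{"turn":{"type":"array","items":{"type":"array","items":{"type":"number"}}},"dp":{"type":"array","items":{"type":"array","items":{"type":"number"}}},"fingers":{"type":"array","items":{"type":"number"}}},"required":["turn","dp","fingers"]}

```bash
mkdir -p pics
cat > h.py <<'E'
import numpy as np, cv2
from bench import *
def K(d):
    f=240/np.tan(np.radians(d["vfov"])/2); return np.array([[f,0,d["cx"]],[0,f,d["cy"]],[0,0,1]])
def proj(d,P):
    T=np.linalg.inv(d["world_from_camera"]); P=np.atleast_2d(P)@T[:3,:3].T+T[:3,3]
    s=P[:,:2]/P[:,2:]; s=s*(1+d["k1"]*(s**2).sum(1,keepdims=True)); k=K(d)
    return s*k[0,0]+k[:2,2]
def ray(d,px,z):
    k=K(d); q=(np.atleast_2d(px).astype(float)-k[:2,2])/k[0,0]; s=q.copy()
    for _ in range(20): s=q/(1+d["k1"]*(s**2).sum(1,keepdims=True))
    T=np.array(d["world_from_camera"]); v=np.c_[s,np.ones(len(s))]@T[:3,:3].T; o=T[:3,3]
    return o+v*((z-o[2])/v[:,2])[:,None]
E
python3 - <<'E'
from h import *
for c in("top","side"):
    d=get_image(c); cv2.imwrite(f"pics/{c}0.png",d["img"][...,::-1]); print(c,{k:d[k] for k in("vfov","cx","cy","k1")},np.round(d["world_from_camera"],3).tolist())
    for q in("bed","carrier","vial","flask","pot"):
        for r in search_frame(q,c): print(q,np.round(r["box"]),round(r["score"],2))
s=read_state(); print(s)
E
```

```text
top {'vfov': 47.998577181878005, 'cx': 324.43812783667346, 'cy': 240.4694906454494, 'k1': -0.14617424979370214} [[0.019, -0.995, 0.102, 374.593], [-1.0, -0.018, 0.004, -9.442], [-0.002, -0.102, -0.995, 1154.093], [0.0, 0.0, 0.0, 1.0]]
bed [246. 149. 191. 132.] 0.72
carrier [335. 196.  59.  44.] 0.82
carrier [352. 301.  40.  39.] 0.81
carrier [448. 173.  38.  30.] 0.67
carrier [245. 151. 190. 129.] 0.28
flask [133. 179.  38.  34.] 0.83
flask [246. 150. 185. 130.] 0.19
pot [514. 165.  61.  48.] 0.67
side {'vfov': 53.728582233441045, 'cx': 321.2230282864655, 'cy': 232.32889482428047, 'k1': -0.12406687893768863} [[-0.865, -0.379, 0.33, 149.082], [-0.502, 0.638, -0.583, 596.649], [0.011, -0.67, -0.743, 808.389], [0.0, 0.0, 0.0, 1.0]]
bed [228. 157. 145. 144.] 0.61
carrier [389. 230.  36.  27.] 0.64
carrier [327. 140.  20.  21.] 0.62
carrier [304. 186.  30.  36.] 0.55
carrier [224. 159. 151. 144.] 0.26
vial [315. 251.  14.  19.] 0.48
flask [305. 189.  32.  35.] 0.71
flask [154. 319.  43.  54.] 0.63
pot [353.  72.  32.  68.] 0.95
{'clock': 0.6, 'joints': array([ 1.60662853e+00,  3.84720501e-01,  7.88208638e-03, -3.01350492e-05,
       -1.19403471e+00, -2.58602594e-01]), 'joint_vel': array([ 1.65470448e-03, -5.08363167e-04, -1.63717563e-05, -4.96042784e-05,
       -5.97425435e-04,  1.36167002e-03]), 'joint_efforts': array([ 6.04173147e-04, -3.91829467e+01,  1.88530308e+01,  4.18880537e+00,
       -3.83003508e-04,  2.89122752e-06]), 'position': array([138.04441125, 609.52244373, 231.28818719]), 'ee_rot': array([ 9.93802463e-01, -1.11160529e-01, -8.22669535e-06,  4.00363628e-05]), 'contact_force': array([-0.25895022,  0.18693947, -0.27618561]), 'wrist_torque': array([-0.05381059,  0.030137  ,  0.02529572]), 'gripper_width': 85.91873327745542}
```

View pics/top0.png

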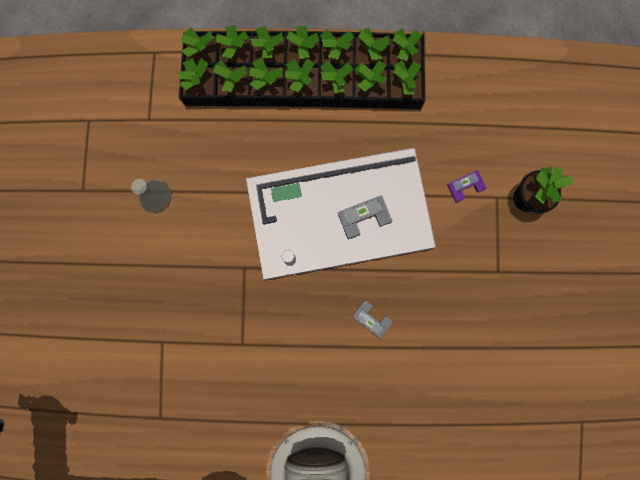

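View pics/side0.png

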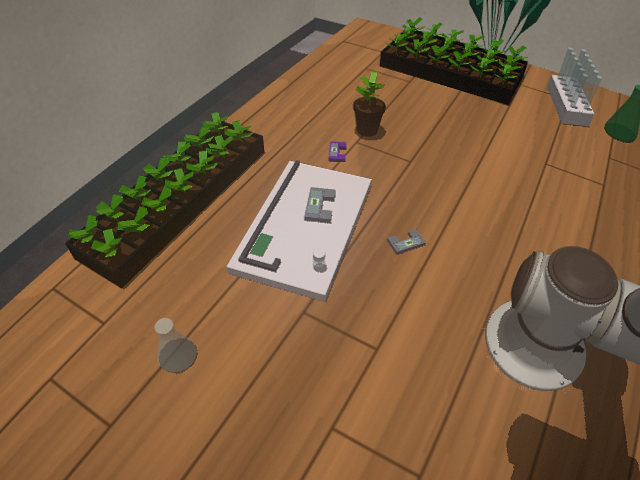

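The top view shows three carrier-like things: grey on the bed at (365,217), small grey on the table at (372,320), and purple at (466,186). The carrier meant is the larger grey one, which lies on the bed. I'll fit the poses and make the confirming crop.

```bash
cat >> h.py <<'E'
from scipy.optimize import minimize
S=4
def tf(p,L,z0):  # p=x,y,yaw(rad)
    L=np.asarray(L,float); c,s=np.cos(p[2]),np.sin(p[2])
    return np.c_[L[:,0]*c-L[:,1]*s+p[0],L[:,0]*s+L[:,1]*c+p[1],L[:,2]+z0]
def prism(d,p,xy,z0,h):
    n=len(xy); A=proj(d,tf(p,[(x,y,0) for x,y in xy],z0)); B=proj(d,tf(p,[(x,y,h) for x,y in xy],z0))
    m=np.zeros((480*S,640*S),np.uint8); f=lambda q:cv2.fillPoly(m,[np.round((q+.5)*S-.5).astype(np.int32)],1)
    f(B)
    for i in range(n):
        j=(i+1)%n; f(np.array([A[i],A[j],B[j],B[i]]))
    return cv2.resize(m.astype(np.float32),(640,480),interpolation=cv2.INTER_AREA)
BED=[(-110,-185),(110,-185),(110,185),(-110,185)]
CAR=[(30,-50),(30,50),(-30,50),(-30,22),(-4,22),(-4,-22),(-30,-22),(-30,-50)]
def fit(ds,ms,p0,xy,z0,h,st=(8,8,.06)):
    c=lambda p:sum(np.abs(prism(d,p,xy,z0,h)-m).sum()/m.sum() for d,m in zip(ds,ms))
    p=np.array(p0,float)
    for k in(1,.3):
        r=minimize(c,p,method="Nelder-Mead",options=dict(initial_simplex=np.array([p]+[p+k*np.eye(3)[i]*st[i] for i in range(3)]),maxiter=70)); p=r.x
    return p,r.fun
def near(q,c,px):
    R=[r for r in regions_of(q,c) if abs(r["box"][0]+r["box"][2]/2-px[0])+abs(r["box"][1]+r["box"][3]/2-px[1])<25]
    return R[0]["region"].astype(np.float32)
E
cat > m.py <<'E'
from h import *
T,Sd=get_image("top"),get_image("side")
cv2.imwrite("pics/crop0.png",cv2.resize(T["img"][140:350,230:500,::-1],None,fx=2.9,fy=2.8,interpolation=cv2.INTER_CUBIC))
mb=[near("bed","top",(341,215)),near("bed","side",(300,229))]
mc=[near("carrier","top",(364,218)),near("carrier","side",(319,204))]
b0=ray(T,[[341,214]],25)[0]; c0=ray(T,[[364,216]],39)[0]
def fillb(m): # fill rail/vial holes
    h,_=cv2.findContours(m.astype(np.uint8),0,2); o=np.zeros_like(m); cv2.fillPoly(o,[cv2.convexHull(max(h,key=cv2.contourArea))],1); return o
mb=[fillb(m) for m in mb]
for nm,dd,b,c in(("top",[T],mb[:1],mc[:1]),("side",[Sd],mb[1:],mc[1:]),("both",[T,Sd],mb,mc)):
    pb,e=fit(dd,b,[b0[0],b0[1],.15],BED,0,25); pc,f=fit(dd,c,[c0[0],c0[1],.25],CAR,25,14)
    print(nm,np.round(pb,3),round(e,3),np.round(pc,3),round(f,3))
    R=np.array([[np.cos(pb[2]),np.sin(pb[2])],[-np.sin(pb[2]),np.cos(pb[2])]]); print(" car in bed",np.round(R@(pc[:2]-pb[:2]),1),round(np.degrees(pc[2]-pb[2]),1))
for q,px,z in(("vial",(288,256),73),("flask lo",(155,196),0),("pot",(537,192),85)): print(q,np.round(ray(T,[px],z)[0]))
E
python3 m.py
```

```text
top [ 5.50424e+02 -3.53680e+01  2.02000e-01] 0.02 [ 5.4125e+02 -8.8685e+01  3.8700e-01] 0.068
 car in bed [-19.7 -50.4] 10.6
side [ 5.49407e+02 -3.56530e+01  2.00000e-01] 0.014 [ 5.40902e+02 -8.81480e+01  3.89000e-01] 0.071
 car in bed [-18.8 -49.8] 10.8
both [ 5.50085e+02 -3.54570e+01  2.00000e-01] 0.035 [ 5.40909e+02 -8.83330e+01  4.00000e-01] 0.146
 car in bed [-19.5 -50. ] 11.4
vial [453.  68.  73.]
flask lo [585. 371.   0.]
pot [ 593. -442.   85.]
```

View pics/crop0.png

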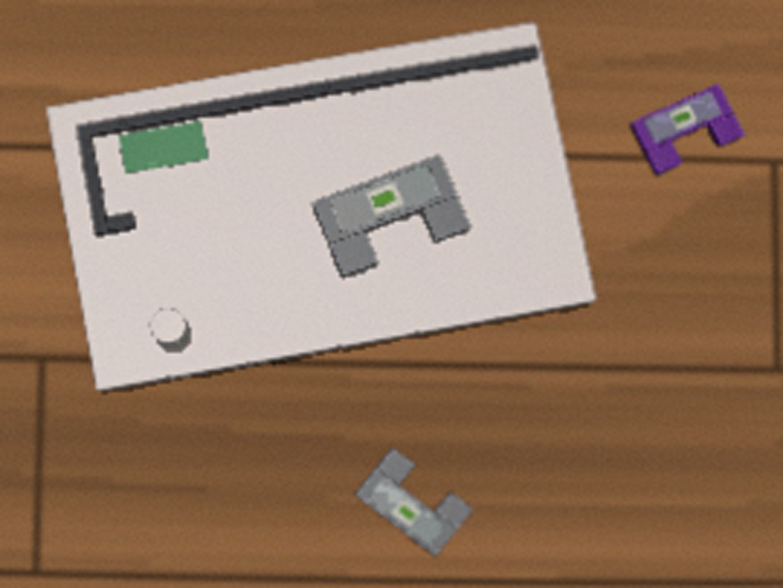

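The crop shows the grey carrier on the bed at crop (395,215), clearly larger than the grey one on the table at (410,500). The purple one is at (690,125). The carrier on the bed is the one meant. The fits agree: bed at (550, -35.5) with yaw 0.20, carrier at (541, -88) with yaw 0.395. I'll move above the notch with the fingers shut.

Call:
{"api": "servo_tool", "payload": {"turn": [[0, 0, 0.03], [0, 0, 0.03], [0, 0, 0.03], [0, 0, 0.03], [0, 0, 0.03]], "dp": [[0.027, -0.05, 0], [0.027, -0.05, 0], [0.027, -0.05, 0], [0.027, -0.05, 0], [0.027, -0.05, 0]], "fingers": [0, 0, 0, 0, 0]}}

```text
clock: 1.52
position: [274.5, 355.4, 230.3]
ee_rot: [1.0, -0.031, 0.001, -0.0]
contact_force: [0.6, -0.6, 0.5]
gripper_width: 0.1
```

Call:
{"api": "servo_tool", "payload": {"turn": [[0, 0, 0.03], [0, 0, 0.03], [0, 0, 0.03], [0, 0, 0.03], [0, 0, 0.03]], "dp": [[0.027, -0.05, 0], [0.027, -0.05, 0], [0.027, -0.05, 0], [0.027, -0.05, 0], [0.027, -0.05, 0]], "fingers": [0, 0, 0, 0, 0]}}

```text
clock: 2.15
position: [412.6, 97.2, 232.9]
ee_rot: [0.999, 0.049, 0.003, -0.003]
contact_force: [0.6, 1.1, 0.6]
gripper_width: -0.0
```

Call:
{"api": "servo_tool", "payload": {"turn": [[0, 0, 0.025], [0, 0, 0.025], [0, 0, 0.025], [0, 0, 0.025], [0, 0, 0]], "dp": [[0.025, -0.048, -0.02], [0.025, -0.048, -0.02], [0.025, -0.048, -0.02], [0.025, -0.048, -0.02], [0.003, -0.001, -0.02]], "fingers": [0, 0, 0, 0, 0]}}

```text
clock: 2.78
position: [521.9, -105.6, 133.5]
ee_rot: [0.995, 0.098, 0.009, -0.004]
contact_force: [-0.0, 0.5, -0.1]
gripper_width: -0.2
```

```bash
python3 -c "
from h import *
s=read_state();print(s['position'],s['ee_rot'],s['joints'],s['contact_force'])"
```

```text
[ 521.87346309 -105.6058851   133.48705267] [ 0.9951293   0.09808192  0.00897233 -0.00413688] [ 0.10031484  0.31709425 -0.36183193 -0.01074035 -0.87393609  1.67379031] [-0.00305862  0.46116038 -0.07670095]
```

Call:
{"api": "servo_tool", "payload": {"turn": [[-0.01, 0.017, 0.004], [0, 0, 0], [0, 0, 0], [0, 0, 0], [0, 0, 0]], "dp": [[-0.005, 0.009, -0.015], [0, 0, -0.02], [0, 0, -0.02], [0, 0, -0.015], [0, 0, 0]], "fingers": [0, 0, 0, 0, 0]}}

```text
clock: 3.4
position: [514.9, -92.9, 60.6]
ee_rot: [0.995, 0.102, -0.002, 0.001]
contact_force: [0.2, -0.3, 0.6]
gripper_width: -0.1
```

```bash
cat > st.py <<'E'
from h import *
from scipy.spatial.transform import Rotation as R
s=read_state(); q=R.from_quat(s['ee_rot']); B=(550.1,-35.5,.2)
d=R.from_quat([np.cos(.1),np.sin(.1),0,0])*q.inv()
c,n=np.cos(.2),np.sin(.2); M=np.array([[c,n],[-n,c]])
print("pos",np.round(s['position'],1),"bedxy",np.round(M@(s['position'][:2]-B[:2]),1),"turnfix",np.round(d.as_rotvec(),3),"F",np.round(s['contact_force'],1),"Fbed",np.round(M@s['contact_force'][:2],1),s['clock'])
E
python3 st.py
```

```text
pos [514.9 -92.9  60.6] bedxy [-45.9 -49.3] turnfix [ 0.002 -0.005 -0.005] F [ 0.2 -0.3  0.6] Fbed [ 0.1 -0.4] 3.4
```

Call:
{"api": "servo_tool", "payload": {"turn": [[0.002, -0.005, -0.005], [0, 0, 0], [0, 0, 0], [0, 0, 0], [0, 0, 0]], "dp": [[0.001, -0.003, 0], [0, 0, -0.01], [0, 0, -0.01], [0, 0, -0.008], [0, 0, -0.002]], "fingers": [0, 0, 0, 0, 0]}}

```text
clock: 4.03
position: [517.0, -94.9, 30.8]
ee_rot: [0.995, 0.101, 0.002, 0.0]
contact_force: [-0.0, 0.7, -0.3]
gripper_width: 0.4
```

```bash
python3 st.py
python3 - <<'E'
from h import *
T,S=get_image("top"),get_image("side")
a=cv2.resize(T["img"][150:270,300:440],None,fx=2.8,fy=2.8,interpolation=2);b=cv2.resize(S["img"][150:270,250:390],None,fx=2.8,fy=2.8,interpolation=2)
cv2.imwrite("pics/n1.png",np.hstack([a,b])[...,::-1])
E
```

```text
pos [517.  -94.9  30.8] bedxy [-44.2 -51.7] turnfix [-0.     0.005 -0.002] F [-0.   0.7 -0.3] Fbed [0.1 0.6] 4.025
```

View pics/n1.png

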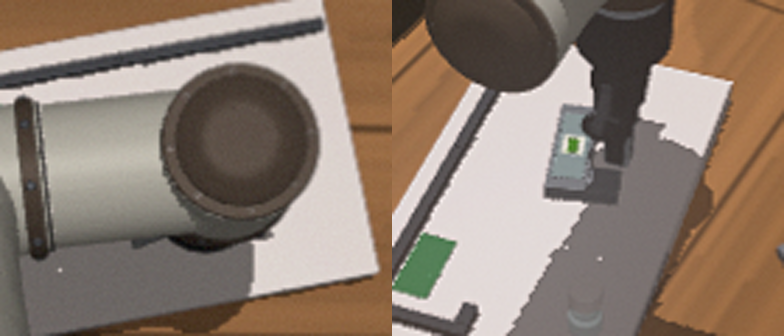

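The side picture (right half) shows the shut fingertips inside the notch, clear of its walls. Next I push along bed +x.

Call:
{"api": "servo_tool", "payload": {"turn": [[0, 0.005, 0], [0, 0, 0], [0, 0, 0], [0, 0, 0], [0, 0, 0]], "dp": [[0.006, 0.001, -0.001], [0.007, 0.0014, 0], [0.007, 0.0014, 0], [0.007, 0.0014, 0], [0.007, 0.0014, 0]], "fingers": [0, 0, 0, 0, 0]}}

```text
clock: 4.75
position: [553.2, -88.0, 30.4]
ee_rot: [0.995, 0.101, -0.0, -0.0]
contact_force: [-1.6, 0.1, -1.5]
gripper_width: -0.3
```

```bash
python3 st.py
```

```text
pos [553.2 -88.   30.4] bedxy [ -7.4 -52.1] turnfix [ 0.    -0.001 -0.002] F [-1.6  0.1 -1.5] Fbed [-1.5  0.4] 4.75
```

Call:
{"api": "servo_tool", "payload": {"turn": [[0, 0, 0], [0, 0, 0], [0, 0, 0], [0, 0, 0], [0, 0, 0]], "dp": [[0.006, 0.0013, 0], [0.006, 0.0013, 0], [0.006, 0.0013, 0], [0.005, 0.001, 0], [0.004, 0.001, 0]], "fingers": [0, 0, 0, 0, 0]}}

```text
clock: 5.38
position: [581.8, -81.8, 30.4]
ee_rot: [0.995, 0.101, -0.001, -0.0]
contact_force: [-1.0, -0.7, 0.5]
gripper_width: 0.2
```

```bash
python3 st.py
python3 - <<'E'
from h import *
S=get_image("side")
cv2.imwrite("pics/n2.png",cv2.resize(S["img"][150:300,220:390,::-1],None,fx=4,fy=4,interpolation=2))
E
```

```text
pos [581.8 -81.8  30.4] bedxy [ 21.9 -51.6] turnfix [ 0.    -0.002 -0.001] F [-1.  -0.7  0.5] Fbed [-1.1 -0.5] 5.375
```

View pics/n2.png

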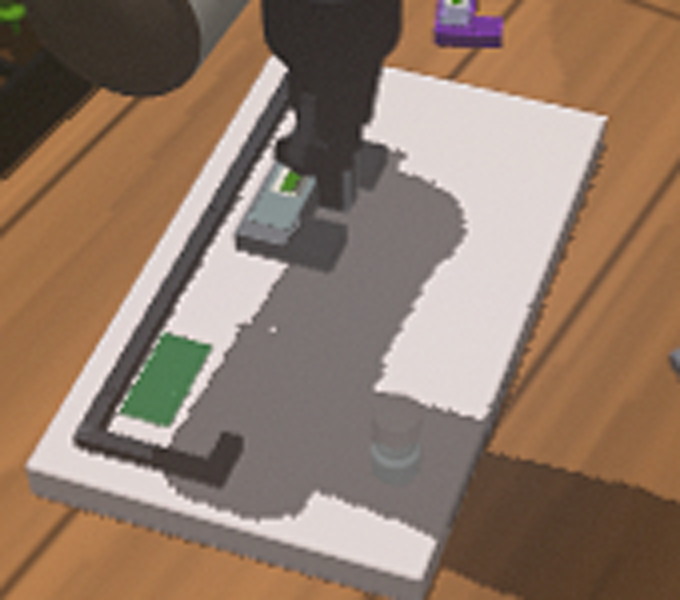

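The carrier now lies nearly parallel to the rail, with its front corner at crop (240,240) and a gap of about 10 mm. I'll close the gap slowly and press.

Call:
{"api": "servo_tool", "payload": {"turn": [[0, 0, 0], [0, 0, 0], [0, 0, 0], [0, 0, 0], [0, 0, 0]], "dp": [[0.003, 0.0006, 0], [0.003, 0.0006, 0], [0.003, 0.0006, 0], [0.003, 0.0006, 0], [0.003, 0.0006, 0]], "fingers": [0, 0, 0, 0, 0]}}

```text
clock: 6.05
position: [596.1, -78.9, 30.3]
ee_rot: [0.995, 0.1, -0.003, 0.0]
contact_force: [-7.3, -1.8, 6.3]
gripper_width: -0.0
```

Call:
{"api": "servo_tool", "payload": {"turn": [[0, 0, 0], [0, 0, 0], [0, 0, 0], [0, 0, 0], [0, 0, 0]], "dp": [[0.002, 0.0004, 0], [0.002, 0.0004, 0], [0.002, 0.0004, 0], [0.002, 0.0004, 0], [0.002, 0.0004, 0]], "fingers": [0, 0, 0, 0, 0]}}

```text
clock: 6.68
position: [595.9, -78.9, 30.3]
ee_rot: [0.995, 0.099, -0.016, 0.0]
contact_force: [-4.4, -0.4, 4.8]
gripper_width: 0.2
```

```bash
python3 st.py
```

```text
pos [595.9 -78.9  30.3] bedxy [ 36.2 -51.6] turnfix [ 0.003 -0.031  0.001] F [-4.4 -0.4  4.8] Fbed [-4.4  0.4] 6.675
```

Call:
{"api": "servo_tool", "payload": {"turn": [[0.003, -0.025, 0.001], [0, -0.005, 0], [0, 0, 0], [0, 0, 0], [0, 0, 0]], "dp": [[0.001, 0.0002, -0.0005], [0.001, 0.001, 0], [0.0005, 0.002, 0], [0.0005, 0.002, 0], [0.0005, 0.002, 0]], "fingers": [0, 0, 0, 0, 0]}}

```text
clock: 7.3
position: [595.0, -74.1, 28.6]
ee_rot: [0.995, 0.099, -0.006, 0.001]
contact_force: [-3.8, -3.4, 1.4]
gripper_width: -0.0
```

```bash
python3 st.py
python3 - <<'E'
from h import *
S=get_image("side")
cv2.imwrite("pics/n3.png",cv2.resize(S["img"][150:300,220:390,::-1],None,fx=4,fy=4,interpolation=2))
E
```

```text
pos [595.  -74.1  28.6] bedxy [ 36.3 -46.7] turnfix [ 0.003 -0.011  0.002] F [-3.8 -3.4  1.4] Fbed [-4.4 -2.6] 7.3
```

View pics/n3.png

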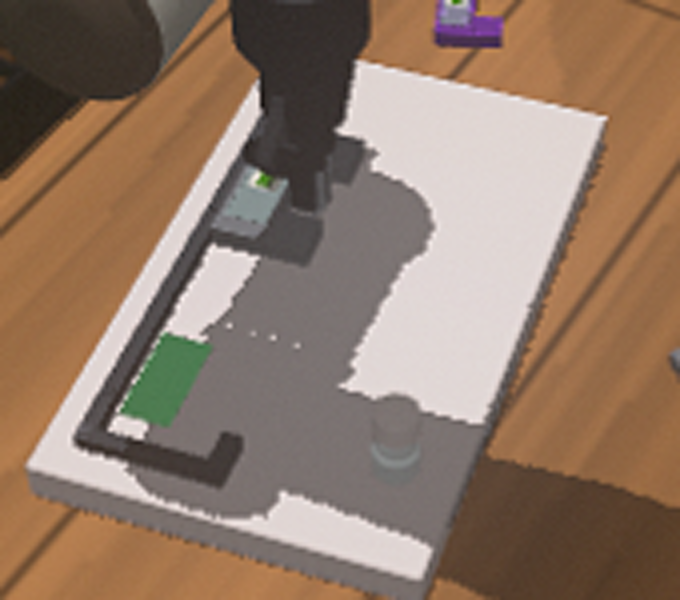

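The carrier is flush: its front corner at crop (212,230) touches the rail and its edge runs parallel. Now I drag, with light pressure towards the rail.

Call:
{"api": "servo_tool", "payload": {"turn": [[0.003, -0.01, 0.002], [0, -0.003, 0], [0, -0.003, 0], [0, -0.003, 0], [0, -0.003, 0]], "dp": [[0, 0.0035, 0], [0, 0.004, 0], [0, 0.005, 0], [0, 0.005, 0], [0, 0.005, 0]], "fingers": [0, 0, 0, 0, 0]}}

```text
clock: 7.98
position: [591.3, -55.6, 27.9]
ee_rot: [0.995, 0.099, -0.001, 0.003]
contact_force: [-3.7, -6.8, 3.1]
gripper_width: -0.1
```

```bash
python3 st.py
```

```text
pos [591.3 -55.6  27.9] bedxy [ 36.3 -27.9] turnfix [ 0.006 -0.     0.001] F [-3.7 -6.8  3.1] Fbed [-5.  -5.9] 7.975
```

Call:
{"api": "servo_tool", "payload": {"turn": [[0.006, -0.002, 0.001], [0.002, -0.002, 0], [0.002, -0.002, 0], [0.002, -0.002, 0], [0.002, -0.002, 0]], "dp": [[0, 0.006, 0.0005], [0, 0.006, 0.0002], [0, 0.006, 0.0002], [0, 0.006, 0.0002], [0, 0.006, 0.0002]], "fingers": [0, 0, 0, 0, 0]}}

```text
clock: 8.6
position: [585.9, -29.7, 27.9]
ee_rot: [0.995, 0.099, -0.002, -0.001]
contact_force: [-4.3, -6.4, 1.7]
gripper_width: -0.4
```

```bash
python3 st.py
```

```text
pos [585.9 -29.7  27.9] bedxy [36.2 -1.4] turnfix [-0.001 -0.005  0.003] F [-4.3 -6.4  1.7] Fbed [-5.5 -5.4] 8.6
```

Call:
{"api": "servo_tool", "payload": {"turn": [[0, -0.005, 0.002], [0.001, -0.003, 0], [0.001, -0.003, 0], [0.001, -0.003, 0], [0.001, -0.003, 0]], "dp": [[0, 0.006, 0.0006], [0, 0.006, 0.0003], [0, 0.006, 0.0003], [0, 0.006, 0.0003], [0, 0.006, 0.0003]], "fingers": [0, 0, 0, 0, 0]}}

```text
clock: 9.22
position: [580.4, -2.9, 27.9]
ee_rot: [0.995, 0.099, -0.001, 0.0]
contact_force: [-3.7, -6.7, 1.1]
gripper_width: -0.0
```

Call:
{"api": "servo_tool", "payload": {"turn": [[0, -0.004, 0.001], [0.001, -0.003, 0], [0.001, -0.003, 0], [0.001, -0.003, 0], [0.001, -0.003, 0]], "dp": [[0, 0.006, 0.0003], [0, 0.006, 0.0003], [0, 0.006, 0.0003], [0, 0.006, 0.0003], [0, 0.006, 0.0003]], "fingers": [0, 0, 0, 0, 0]}}

```text
clock: 9.85
position: [575.0, 23.5, 27.9]
ee_rot: [0.995, 0.098, -0.001, 0.002]
contact_force: [-3.4, -6.1, 2.1]
gripper_width: 0.1
```

```bash
python3 st.py
python3 - <<'E'
from h import *
S=get_image("side")
cv2.imwrite("pics/n4.png",cv2.resize(S["img"][150:300,220:390,::-1],None,fx=4,fy=4,interpolation=2))
E
```

```text
pos [575.   23.5  27.9] bedxy [36.1 52.9] turnfix [ 0.004 -0.001  0.004] F [-3.4 -6.1  2.1] Fbed [-4.6 -5.3] 9.85
```

View pics/n4.png

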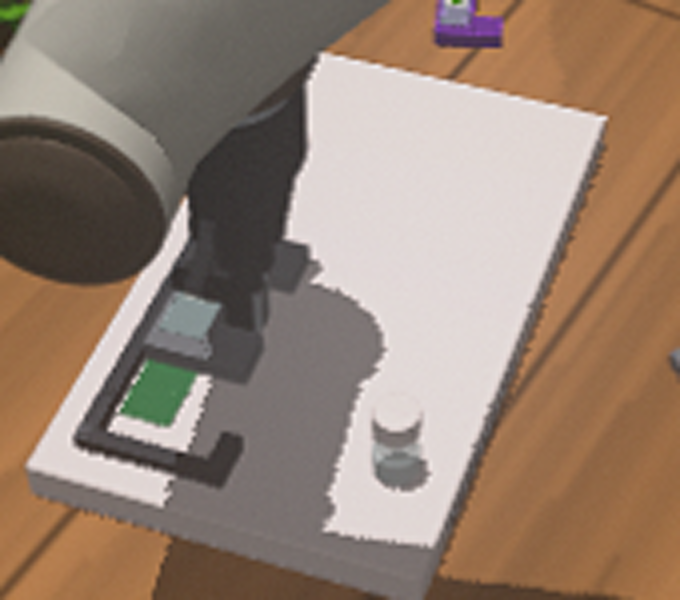

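The carrier is still against the rail, with its front corner at (147,345). About 58 mm remain and it is heading between the lip and the rail.

Call:
{"api": "servo_tool", "payload": {"turn": [[0.003, -0.003, 0.004], [0.001, -0.003, 0], [0.001, -0.003, 0], [0.001, -0.003, 0], [0.001, -0.003, 0]], "dp": [[0, 0.006, 0.0004], [0, 0.006, 0.0004], [0, 0.006, 0.0004], [0, 0.006, 0.0004], [0, 0.006, 0.0004]], "fingers": [0, 0, 0, 0, 0]}}

```text
clock: 10.52
position: [569.4, 51.2, 27.9]
ee_rot: [0.995, 0.099, -0.0, 0.002]
contact_force: [-3.1, -4.7, 1.8]
gripper_width: 0.2
```

Call:
{"api": "servo_tool", "payload": {"turn": [[0.001, -0.003, 0.001], [0.001, -0.003, 0], [0.001, -0.003, 0], [0.001, -0.003, 0], [0.001, -0.003, 0]], "dp": [[0, 0.005, 0.0003], [0, 0.005, 0.0003], [0, 0.005, 0.0003], [0, 0.005, 0.0003], [0, 0.004, 0.0003]], "fingers": [0, 0, 0, 0, 0]}}

```text
clock: 11.15
position: [564.9, 72.8, 27.9]
ee_rot: [0.995, 0.099, 0.001, 0.002]
contact_force: [-2.9, -5.0, 1.6]
gripper_width: -0.1
```

```bash
python3 st.py
```

```text
pos [564.9  72.8  27.9] bedxy [ 36.  103.2] turnfix [0.004 0.003 0.002] F [-2.9 -5.   1.6] Fbed [-3.8 -4.3] 11.15
```

Call:
{"api": "servo_tool", "payload": {"turn": [[0.003, 0, 0.002], [0.001, -0.001, 0], [0.001, -0.001, 0], [0.001, -0.001, 0], [0.001, -0.001, 0]], "dp": [[0.0003, 0.003, 0.0003], [0.0003, 0.003, 0.0003], [0.0003, 0.003, 0.0003], [0.0003, 0.003, 0.0003], [0.0003, 0.003, 0.0003]], "fingers": [0, 0, 0, 0, 0]}}

```text
clock: 11.78
position: [562.9, 82.2, 28.1]
ee_rot: [0.995, 0.1, -0.003, 0.004]
contact_force: [3.5, -18.7, 1.2]
gripper_width: -0.2
```

```bash
python3 st.py
```

```text
pos [562.9  82.2  28.1] bedxy [ 35.9 112.8] turnfix [ 0.008 -0.005 -0.   ] F [  3.5 -18.7   1.2] Fbed [ -0.3 -19. ] 11.775
```

It reached the stop (19 N). I'll ease off along the rail, then press squarely against the rail from the middle of the notch.

Call:
{"api": "servo_tool", "payload": {"turn": [[0.006, -0.005, 0], [0, 0, 0], [0, 0, 0], [0, 0, 0], [0, 0, 0]], "dp": [[0.002, 0.001, 0], [0.0015, 0, 0], [0, -0.004, 0], [0.001, -0.005, 0], [0.002, 0.0004, 0]], "fingers": [0, 0, 0, 0, 0]}}

```text
clock: 12.4
position: [564.7, 73.6, 27.6]
ee_rot: [0.995, 0.099, -0.006, 0.002]
contact_force: [-9.2, -1.2, 7.9]
gripper_width: -0.3
```

```bash
python3 st.py
```

```text
pos [564.7  73.6  27.6] bedxy [ 36. 104.] turnfix [ 0.005 -0.012  0.001] F [-9.2 -1.2  7.9] Fbed [-9.2  0.7] 12.4
```

Call:
{"api": "servo_tool", "payload": {"turn": [[0.004, -0.01, 0], [0, 0, 0], [0, 0, 0], [0, 0, 0], [0, 0, 0]], "dp": [[-0.001, 0.003, 0.0005], [-0.0003, 0.003, 0], [0.0003, 0.003, 0], [0.0005, 0.003, 0], [0.0005, 0.002, 0]], "fingers": [0, 0, 0, 0, 0]}}

```text
clock: 13.02
position: [563.0, 81.7, 27.6]
ee_rot: [0.995, 0.099, -0.005, 0.005]
contact_force: [-1.0, -9.1, 2.4]
gripper_width: -0.1
```

```bash
python3 st.py
```

```text
pos [563.   81.7  27.6] bedxy [ 35.9 112.3] turnfix [ 0.011 -0.009  0.001] F [-1.  -9.1  2.4] Fbed [-2.8 -8.7] 13.025
```

Call:
{"api": "servo_tool", "payload": {"turn": [[0, 0, 0], [0, 0, 0], [0, 0, 0], [0, 0, 0], [0, 0, 0]], "dp": [[-0.0012, -0.0045, 0], [-0.004, -0.002, 0], [-0.003, -0.0005, 0.001], [0, 0, 0.02], [0, 0, 0.05]], "fingers": [0, 0, 0, 0, 0]}}

```text
clock: 13.65
position: [556.3, 76.6, 97.6]
ee_rot: [0.995, 0.1, -0.004, 0.004]
contact_force: [1.8, 0.9, -0.9]
gripper_width: -0.0
```

Call:
{"api": "servo_tool", "payload": {"turn": [[0, 0, 0], [0, 0, 0], [0, 0, 0], [0, 0, 0], [0, 0, 0]], "dp": [[0, 0, 0.05], [0, 0, 0.05], [-0.03, 0.04, 0.02], [-0.03, 0.05, 0], [-0.03, 0.05, 0]], "fingers": [0, 0, 0, 0, 0]}}

```text
clock: 14.28
position: [468.6, 221.4, 228.4]
ee_rot: [0.995, 0.098, 0.005, -0.0]
contact_force: [0.9, 1.4, 0.1]
gripper_width: 0.1
```

Call:
{"api": "servo_tool", "payload": {"turn": [[0, 0, 0], [0, 0, 0], [0, 0, 0], [0, 0, 0], [0, 0, 0]], "dp": [[-0.03, 0.05, 0], [-0.03, 0.05, 0], [-0.03, 0.05, 0], [-0.02, 0.05, 0], [0, 0.03, 0]], "fingers": [0, 0, 0, 0, 0]}}

```text
clock: 14.9
position: [351.1, 462.9, 231.9]
ee_rot: [0.995, 0.102, 0.009, -0.005]
contact_force: [0.6, 0.0, -0.6]
gripper_width: 0.0
```

```bash
cat > chk.py <<'E'
from h import *
T,Sd=get_image("top"),get_image("side"); B=np.array([550.1,-35.5,.2])
p=tf(B,[(50,105,0)],25)[0]
for nm,d in(("top",T),("side",Sd)):
    px=proj(d,[p+[0,0,7]])[0]
    try:
        pc,f=fit([d],[near("carrier",nm,px)],[p[0],p[1],.2],CAR,25,14,(5,5,.04))
        R=np.array([[np.cos(.2),np.sin(.2)],[-np.sin(.2),np.cos(.2)]]); print(nm,"car in bed",np.round(R@(pc[:2]-B[:2]),1),round(np.degrees(pc[2]-.2),1),round(f,3))
    except IndexError: print(nm,"none",px)
a=cv2.resize(T["img"][145:285,235:375],None,fx=2.8,fy=2.8,interpolation=2);b=cv2.resize(Sd["img"][180:320,220:360],None,fx=2.8,fy=2.8,interpolation=2)
cv2.imwrite("pics/end.png",np.hstack([a,b])[...,::-1])
E
python3 st.py; python3 chk.py
```

```text
pos [351.1 462.9 231.9] bedxy [-96. 528.] turnfix [-0.012  0.016 -0.004] F [ 0.6  0.  -0.6] Fbed [ 0.6 -0.1] 14.9
top car in bed [ 51.5 103.9] 0.5 0.069
side car in bed [ 50.2 103.2] -0.4 0.115
```

View pics/end.png

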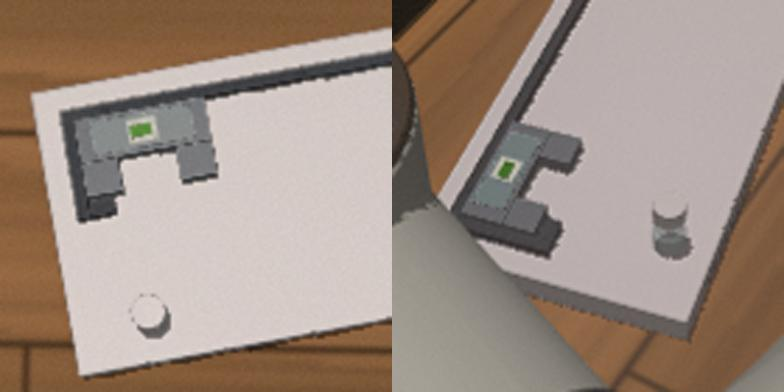

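The final pictures show the carrier seated in the corner, with the vial undisturbed. However, the fits put it 1–2 mm short of the stop in y, which is within their error but doubtful. Letting go while touching the notch floor could have dragged it back. There's plenty of time, so I'll re-seat it using only the notch's side wall and retreat straight off that wall.

Call:
{"api": "servo_tool", "payload": {"turn": [[-0.012, 0.016, -0.004], [0, 0, 0], [0, 0, 0], [0, 0, 0], [0, 0, 0]], "dp": [[0.026, -0.049, 0], [0.026, -0.049, 0], [0.026, -0.049, 0], [0.026, -0.049, 0], [0.026, -0.049, 0]], "fingers": [0, 0, 0, 0, 0]}}

```text
clock: 15.72
position: [483.3, 206.6, 232.4]
ee_rot: [0.995, 0.1, 0.001, -0.0]
contact_force: [0.3, 0.8, -0.6]
gripper_width: -0.2
```

Call:
{"api": "servo_tool", "payload": {"turn": [[0, 0, 0], [0, 0, 0], [0, 0, 0], [0, 0, 0], [0, 0, 0]], "dp": [[0.026, -0.047, 0], [0.025, -0.045, -0.03], [0.015, -0.03, -0.03], [0, 0, -0.03], [0, 0, -0.03]], "fingers": [0, 0, 0, 0, 0]}}

```text
clock: 16.35
position: [551.9, 71.3, 114.8]
ee_rot: [0.996, 0.093, 0.007, -0.002]
contact_force: [-0.4, -0.0, 0.6]
gripper_width: -0.3
```

```bash
python3 st.py
```

```text
pos [551.9  71.3 114.8] bedxy [ 22.9 104.3] turnfix [-0.006  0.013  0.013] F [-0.4 -0.   0.6] Fbed [-0.4  0.1] 16.35
```

Call:
{"api": "servo_tool", "payload": {"turn": [[-0.006, 0.013, 0.013], [0, 0, 0], [0, 0, 0], [0, 0, 0], [0, 0, 0]], "dp": [[0.004, 0, -0.02], [0.001, 0, -0.02], [0, 0, -0.012], [0, 0, 0], [0, 0, 0]], "fingers": [0, 0, 0, 0, 0]}}

```text
clock: 16.98
position: [557.2, 69.1, 61.5]
ee_rot: [0.995, 0.1, -0.0, 0.0]
contact_force: [1.0, 0.5, 0.2]
gripper_width: 0.4
```

```bash
python3 st.py
```

```text
pos [557.2  69.1  61.5] bedxy [ 27.8 101.1] turnfix [0.001 0.    0.   ] F [1.  0.5 0.2] Fbed [1.1 0.3] 16.975
```

Call:
{"api": "servo_tool", "payload": {"turn": [[0, 0, 0], [0, 0, 0], [0, 0, 0], [0, 0, 0], [0, 0, 0]], "dp": [[-0.0005, 0.0025, 0], [0, 0, -0.012], [0, 0, -0.011], [0, 0, -0.008], [0, 0, 0]], "fingers": [0, 0, 0, 0, 0]}}

```text
clock: 17.6
position: [557.1, 72.3, 29.7]
ee_rot: [0.995, 0.1, 0.001, -0.0]
contact_force: [-0.1, 0.5, 0.7]
gripper_width: 0.2
```

Call:
{"api": "servo_tool", "payload": {"turn": [[0, 0, 0], [0, 0, 0], [0, 0, 0], [0, 0, 0], [0, 0, 0]], "dp": [[-0.0003, 0.0015, 0], [-0.0003, 0.0015, 0], [-0.0003, 0.0015, 0], [-0.0002, 0.001, 0], [-0.0002, 0.001, 0]], "fingers": [0, 0, 0, 0, 0]}}

```text
clock: 18.23
position: [556.4, 79.4, 30.4]
ee_rot: [0.995, 0.1, 0.002, -0.0]
contact_force: [-0.3, 0.1, -0.1]
gripper_width: -0.2
```

```bash
python3 st.py
```

```text
pos [556.4  79.4  30.4] bedxy [ 29.  111.4] turnfix [-0.001  0.004 -0.001] F [-0.3  0.1 -0.1] Fbed [-0.3  0.1] 18.225
```

Call:
{"api": "servo_tool", "payload": {"turn": [[0, 0, 0], [0, 0, 0], [0, 0, 0], [0, 0, 0], [0, 0, 0]], "dp": [[-0.0002, 0.0008, -0.0005], [-0.0002, 0.0008, 0], [-0.0002, 0.0008, 0], [-0.0002, 0.0008, 0], [-0.0002, 0.0008, 0]], "fingers": [0, 0, 0, 0, 0]}}

```text
clock: 18.85
position: [556.0, 80.9, 29.9]
ee_rot: [0.995, 0.1, 0.002, 0.001]
contact_force: [2.5, -4.2, 0.2]
gripper_width: -0.0
```

```bash
python3 st.py
```

```text
pos [556.   80.9  29.9] bedxy [ 28.9 112.9] turnfix [ 0.003  0.004 -0.   ] F [ 2.5 -4.2  0.2] Fbed [ 1.6 -4.6] 18.85
```

Call:
{"api": "servo_tool", "payload": {"turn": [[0.003, 0.004, 0], [0, 0, 0], [0, 0, 0], [0, 0, 0], [0, 0, 0]], "dp": [[-0.0003, 0.0015, 0], [-0.0003, 0.0015, 0], [0.0008, -0.004, 0], [0.0008, -0.004, 0], [0, 0, 0]], "fingers": [0, 0, 0, 0, 0]}}

```text
clock: 19.48
position: [557.3, 73.0, 30.0]
ee_rot: [0.995, 0.1, -0.001, 0.001]
contact_force: [-0.1, -1.2, -0.1]
gripper_width: -0.4
```

Call:
{"api": "servo_tool", "payload": {"turn": [[0, 0, 0], [0, 0, 0], [0, 0, 0], [0, 0, 0], [0, 0, 0]], "dp": [[0.002, 0.0004, 0], [0.0015, 0.0003, 0], [0.001, 0.0002, 0], [0.001, 0.0002, 0], [0.001, 0.0002, 0]], "fingers": [0, 0, 0, 0, 0]}}

```text
clock: 20.1
position: [564.2, 75.1, 30.0]
ee_rot: [0.995, 0.1, -0.001, 0.001]
contact_force: [-1.9, 0.9, 0.7]
gripper_width: 0.1
```

```bash
python3 st.py
```

```text
pos [564.2  75.1  30. ] bedxy [ 35.8 105.6] turnfix [ 0.002 -0.001 -0.   ] F [-1.9  0.9  0.7] Fbed [-1.7  1.2] 20.1
```

Contact comes at x≈35.8–36, so the long edge is on the rail. One more gentle press, then a straight retreat and lift.

Call:
{"api": "servo_tool", "payload": {"turn": [[0, 0, 0], [0, 0, 0], [0, 0, 0], [0, 0, 0], [0, 0, 0]], "dp": [[0.0015, 0.0003, 0], [-0.003, -0.0006, 0], [-0.004, -0.0008, 0], [0, 0, 0.02], [0, 0, 0.05]], "fingers": [0, 0, 0, 0, 0]}}

```text
clock: 20.72
position: [554.8, 72.6, 97.2]
ee_rot: [0.995, 0.1, -0.006, 0.002]
contact_force: [0.6, -0.2, -0.7]
gripper_width: -0.2
```

Call:
{"api": "servo_tool", "payload": {"turn": [[0, 0, 0], [0, 0, 0], [0, 0, 0], [0, 0, 0], [0, 0, 0]], "dp": [[0, 0, 0.05], [0, 0, 0.05], [-0.03, 0.04, 0.02], [-0.03, 0.05, 0], [-0.03, 0.05, 0]], "fingers": [0, 0, 0, 0, 0]}}

```text
clock: 21.35
position: [465.8, 214.1, 226.2]
ee_rot: [0.995, 0.096, 0.001, -0.001]
contact_force: [0.5, 0.3, -1.0]
gripper_width: -0.1
```

Call:
{"api": "servo_tool", "payload": {"turn": [[0, 0, 0], [0, 0, 0], [0, 0, 0], [0, 0, 0], [0, 0, 0]], "dp": [[-0.04, 0.045, 0], [-0.04, 0.045, 0], [-0.04, 0.045, 0], [-0.02, 0.03, 0], [0, 0, 0]], "fingers": [0, 0, 0, 0, 0]}}

```text
clock: 21.98
position: [318.5, 386.7, 227.5]
ee_rot: [0.995, 0.099, 0.003, -0.004]
contact_force: [0.7, -0.1, -0.6]
gripper_width: 0.0
```

```bash
python3 st.py; python3 chk.py
```

```text
pos [318.5 386.7 227.5] bedxy [-143.1  459.8] turnfix [-0.008  0.006  0.002] F [ 0.7 -0.1 -0.6] Fbed [ 0.7 -0.2] 21.975
top car in bed [ 50.9 103.2] 0.3 0.066
side none [266.38190564 244.20218202]
```

View pics/end.png

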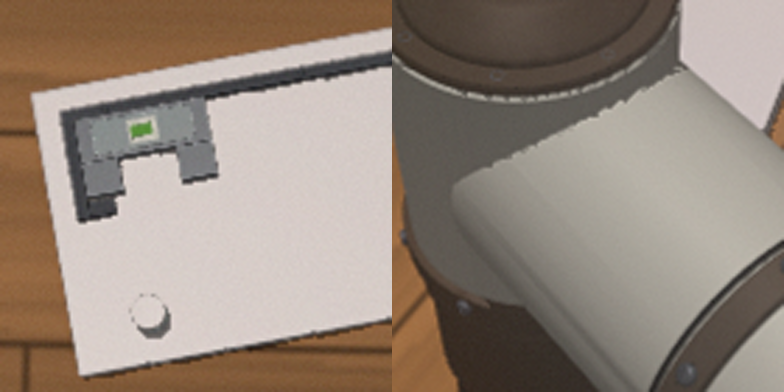

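The top view shows the carrier in the corner against rail and stop, with the vial in its place; the side camera's view is blocked by the arm. Contact at the stop and the rail confirms the carrier is home.

```bash
python3 -c "
from bench import *
print(job_done())"
```

```text
the job is handed in; nothing more can be done
None
```

The grey carrier on the bed is in the corner pocket, touching rail and stop as far as contact shows, and I've handed the job in at about 22 s of the 53 s allowed. With shut fingertips in its notch I pushed it straight back until it lay flush on the rail. I then dragged it along the rail at about 4–5 N of side pressure until it met the stop at 19 N.

- **Re-seating:** The first camera fits put it 1–2 mm short of the stop, so I went back in. I pressed it against the stop again using only the notch's side wall, then tapped it gently against the rail.
- **Contact checks:** Finger contact at the stop came at bed y = 112.9 mm (112.5 expected). At the rail it came at x = 36 mm (35 expected), the same as during the drag.
- **Disagreement:** The last top-camera fit reads x = 50.9, y = 103.2 mm and 0.3° of turn, against 50 and 105 mm at home. It did not change beyond noise after the re-seat, so I took it as camera bias and trusted the contact readings.
- **Failed check:** The arm blocked the side camera in the last look, so only the top camera confirms the final pose.
- **Other things:** The vial stands where it was in the last top view. The arm kept clear of the flask and pot, but I did not look at them again. The arm finished about 230 mm up, touching nothing.

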